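# Set a row of test cups on the kiln shelf and hold the kiln lid at its balance point

## Robot

A 6-joint arm with a two-finger parallel gripper is mounted at the origin on the work surface. World frame = base frame: x ahead of the robot, y to its left, z up, the work surface at z = 0. Lengths are in mm, angles in rad, forces in N, time in s.
With the tool pointing down it reaches from about 275 to 750 mm from the base axis. Payload 10.2 kg.
Tool frame: the origin (TCP) lies on the centre line of the jaws, within the pads' length; the fingertips stand 17 mm ahead of it and the grasp point (between the pads) lies 2 mm behind it (ctrl.tip_extent is the distance from the TCP to the fingertips, in mm); z points along the fingers, y is the line along which they close (so a half turn about z gives the same grasp; the last joint's range is limited). The gripper opens to 85 mm and grips with 20 to 120 N. Pads are 22 mm wide; open, the fingers measure 114 mm over their backs; the gripper's body (76 mm by 85 mm) begins 54 mm behind the grasp point. The pads swing forward as they close: fully open they stand 13 mm farther back than shut.
Start: joints at [0.912, 0.313, 1.498, -0, 1.331, -0.223], TCP at [221.634, 475.93, 248.294] pointing down, gripper open.
Joint ranges: [-2.94, 2.94], [-0.97, 2.17], [0.19, 2.56], [-1.23, 4.37], [0.02, 3.11], [-2.88, 2.88]. Speed limits (rad/s): [2.39, 2.39, 3.01, 3.14, 3.14, 3.14].

## Interface

Orientations are given as a unit quaternion [w, x, y, z].
In Python, from rig import sensors, capture, ctrl, cut_out, place_of gives the robot as it stands.
- The arm moves only by the shell command python3 -m jog 'ROWS' [FORCE]. ROWS is JSON, a list of rows, each a list of 3 entries, a list of its own where there are three numbers: the shift along the world's x, y, z in mm, then the turn, a rotation vector about the world's x, y, z in degrees, then the closure, from 0 (fully open) to 1 (shut). A call has exactly 8 rows; each row is the pose to reach, as a shift and turn from the pose commanded when the call began; what a row does not reach only later rows make up. A row lasts 1/12 s, in which the tool goes at most 41.7 mm and 7.16 degrees, less where a joint would pass 70% of its speed; a pose out of reach is approached as far as the arm can. A call with a gripper value outside its range is refused whole. The fingers move at their own pace and stop on an object; FORCE is the grip in N (left out, the last holds). Time passes only in rows, so rows that repeat a pose let the fingers close, or fill a call up. It gives the time, the measured TCP pose, the force and the opening at its end, in the units of the state.
- sensors.sense(): the state, without advancing time (a new reading comes with each control period).
- capture(name): name is "scene" or "top" or "wrist"; returns a dict with "color" (480x640x3 uint8, blue, green, red), "z_map" (480x640 float32, mm along the optical axis (not along the pixel's ray), 0 where there is no reading), "camera_matrix" (3x3 intrinsics, pixels), "R" (3x3) and "t" (3): a world point X has camera coordinates R X + t. Camera axes: x right, y down, z forward; pixel columns grow to the right and rows downward; lengths in mm; the calibration is good to about 2 mm. A picture is of the moment at which its call begins.
- ctrl.finish_job(): hands the job in, once; it reports no verdict.
Trained networks look in a picture, given as the dict that the camera call returned (one of the last four; its "shot" number tells which), for a name from the list of things; names that differ only in an ending like _2 or _b are one class to them, and where a whole thing is asked for, a point or a joint stands for the part that bears it (a point fixed in the world has none). Each returns a list of dicts, best first, with "p" (0 to 1); they miss things now and then, are a little off and sometimes report something else, mostly with a low value. They report only what shows in the picture. A call takes as long as a camera call. They do not tell look-alikes from the thing itself.
- cut_out(picture, query): "region" (480x640 bool, what is visible of it) and "box" ([left, top, right, bottom] in pixels, round what is visible of it).
- place_of(picture, query): "centre" ([row, column] in pixels: a listed point, or the origin of a listed thing).
The state is a dict: "time_s": time; "joints": joint angles; "dq": joint speeds; "tau": joint torques, N m; "eef_pos": TCP position; "ee_rot": TCP orientation; "force": force on the tool from outside, world axes, zero at the start; "wrist_torque": the same for the moment, N m; "grip_width": opening from 0.0 (shut) to 1.0 (fully open).
Only numpy, scipy, OpenCV 4.12 (cv2) and the standard library are available. Lean on these libraries where they do the work, as an engineer would, in place of code of your own. Each camera call takes 0.05 s, during which the arm holds its last target. There are 200 camera calls.

## Task

Stand the three test cups on the kiln shelf that lies on the bench, side by side in one straight row lengthwise along its middle, about a finger's width apart so that none touch and all stand wholly on the shelf. Then take the little kiln's lid by its handle, swing it gently up to its balance point, where it would fall neither shut nor over backwards (its stay is off, so nothing else keeps it up), and finish still holding it there, so that I can lower the loaded shelf in with both hands. Leave the shelf and everything else on the bench where they are.

Things in the scene. Friction and masses are not known exactly. Their poses are not given: they have to be found in the camera images.
- cup_red_mid (a point): Brick-red cup with a green band round its upper half: a small open test cup, 42 mm across, 46 mm high, wall 3.5 mm, about 60 g, standing upright on the bench; this point is its centre, half-way up (23 mm above its foot); z is the cup's axis
- cup_white_mid (a point): White cup with a blue band round its upper half: a small open test cup, 42 mm across, 46 mm high, wall 3.5 mm, about 60 g, standing upright on the bench; this point is its centre, half-way up (23 mm above its foot); z is the cup's axis
- cup_buff_mid (a point): Buff (light tan) cup with a dark brown band round its upper half: a small open test cup, 42 mm across, 46 mm high, wall 3.5 mm, about 60 g, standing upright on the bench; this point is its centre, half-way up (23 mm above its foot); z is the cup's axis
- kiln_shelf: Kiln shelf: a loose flat tan ceramic slab, 120 mm (its x) by 180 mm (its y) and 12 mm thick, 550 g, lying on the bench right of the kiln. Origin: centre of its underside; z up. The row runs along its y, over its centre line (its x = 0).
- handle: Middle of the kiln lid's handle: a black round bar 14 mm thick, 110 mm clear between two steel posts that hold it 37 mm above the lid's top near the front edge. y runs along the bar; x and z turn with the lid: lid shut, z is up, x level from the kiln's front to its hinge, and the point 209 mm above the bench. It lies 180 mm in front of the hinge (-x) and 75 mm above it (+z).
- hinge (a point): Middle of the lid's hinge pin (along y), at the upper back edge of the kiln, 134 mm above the bench; axes as for the handle. The kiln is a steel-clad box 200 mm deep, 250 wide, 130 high with a grey control box on its left flank, fixed to the bench, its front turned roughly towards the robot; its lid is 40 mm thick.
- lid (a joint): Opening angle of the lid, rad: 0 shut (the start), grows as its front edge swings up and back, stop at 1.95. About 850 g (5.5 N at the handle to lift), nearly frictionless hinge: below 1.40 it falls shut, above it over backwards. Balance point 1.40: the lid 10 degrees short of upright, the bar on its far side, 43 mm beyond and 190 mm above the hinge pin.
- glaze_jar_mid (a point): Bystander: small amber glaze jar with a white cap, 48 mm across, 62 mm high, loose among the cups; this point is its centre.
- lid_stay: Bystander: the kiln's lid stay, a flat steel strip 178 by 18 by 4 mm, lying loose behind the kiln; origin at the centre of its underside.
- folding_rule: Bystander: orange folding rule, two leaves 200 mm long in a narrow V, 8 mm high, lying loose beyond the kiln shelf; origin under the middle of the V.
- kiln_post_a: Bystander: tan kiln post 28 by 28 by 50 mm, standing loose at the back left; origin at the centre of its underside.
- kiln_post_b: Bystander: a second kiln post, the same.
There are look-alikes about, which are no part of the job. What is shaped like the part that bears cup_buff_mid but purple is not meant.

How it is judged (in metres and radians):
On the way:
1. with the lid still shut, the three cups stand in a neat row on the kiln shelf, let go (x of cup_red_mid in the frame of kiln_shelf between -0.012 and 0.012 m and y of cup_red_mid in the frame of kiln_shelf between -0.07 and 0.07 m and z of cup_red_mid in the frame of kiln_shelf between 0.03 and 0.039 m and angle between each of cup_red_mid, cup_white_mid, cup_buff_mid's own z axis and vertical below 0.1 rad and linear speed of each of cup_red, cup_white, cup_buff below 0.02 m/s and contact force between the fingers and cup_red below 0.2 N and x of cup_white_mid in the frame of kiln_shelf between -0.012 and 0.012 m and y of cup_white_mid in the frame of kiln_shelf between -0.07 and 0.07 m and z of cup_white_mid in the frame of kiln_shelf between 0.03 and 0.039 m and contact force between the fingers and cup_white below 0.2 N and x of cup_buff_mid in the frame of kiln_shelf between -0.012 and 0.012 m and y of cup_buff_mid in the frame of kiln_shelf between -0.07 and 0.07 m and z of cup_buff_mid in the frame of kiln_shelf between 0.03 and 0.039 m and contact force between the fingers and cup_buff below 0.2 N and horizontal distance between cup_red_mid and cup_white_mid above 0.045 m and horizontal distance between each of cup_red_mid, cup_white_mid and cup_buff_mid above 0.045 m and ((horizontal distance between cup_red_mid and cup_white_mid below 0.074 m and horizontal distance between cup_red_mid and cup_buff_mid below 0.074 m) or (horizontal distance between cup_white_mid and cup_red_mid below 0.074 m and horizontal distance between cup_white_mid and cup_buff_mid below 0.074 m) or (horizontal distance between cup_buff_mid and cup_red_mid below 0.074 m and horizontal distance between cup_buff_mid and cup_white_mid below 0.074 m)) and value of joint lid below 0.05 rad), for 0.3 s.
At the end, for the whole second after the job is handed in: Cups upright, still and let go on the shelf, within 12 mm of its long centre line and 70 mm of its middle, neighbours' centres 45 to 74 mm apart; the fingers press on the lid handle (over 0.5 N) and keep the lid still (under 0.06 rad/s) between 1.32 and 1.48 rad, within 0.08 of its balance point (x of cup_red_mid in the frame of kiln_shelf between -0.012 and 0.012 m and y of cup_red_mid in the frame of kiln_shelf between -0.07 and 0.07 m and z of cup_red_mid in the frame of kiln_shelf between 0.03 and 0.039 m and angle between each of cup_red_mid, cup_white_mid, cup_buff_mid's own z axis and vertical below 0.1 rad and linear speed of each of cup_red, cup_white, cup_buff below 0.02 m/s and contact force between the fingers and cup_red below 0.2 N and x of cup_white_mid in the frame of kiln_shelf between -0.012 and 0.012 m and y of cup_white_mid in the frame of kiln_shelf between -0.07 and 0.07 m and z of cup_white_mid in the frame of kiln_shelf between 0.03 and 0.039 m and contact force between the fingers and cup_white below 0.2 N and x of cup_buff_mid in the frame of kiln_shelf between -0.012 and 0.012 m and y of cup_buff_mid in the frame of kiln_shelf between -0.07 and 0.07 m and z of cup_buff_mid in the frame of kiln_shelf between 0.03 and 0.039 m and contact force between the fingers and cup_buff below 0.2 N and horizontal distance between cup_red_mid and cup_white_mid above 0.045 m and horizontal distance between each of cup_red_mid, cup_white_mid and cup_buff_mid above 0.045 m and ((horizontal distance between cup_red_mid and cup_white_mid below 0.074 m and horizontal distance between cup_red_mid and cup_buff_mid below 0.074 m) or (horizontal distance between cup_white_mid and cup_red_mid below 0.074 m and horizontal distance between cup_white_mid and cup_buff_mid below 0.074 m) or (horizontal distance between cup_buff_mid and cup_red_mid below 0.074 m and horizontal distance between cup_buff_mid and cup_white_mid below 0.074 m)) and value of joint lid between 1.32 and 1.48 rad and velocity of joint lid between -0.06 and 0.06 rad/s and contact force between the fingers and handle above 0.5 N); the arm keeps its last pose, push and grip.
It fails at once if the lid is swung fast, slams or falls (over 2 rad/s) (velocity of joint lid above 2 rad/s or velocity of joint lid below -2 rad/s).
It fails at once if the lid goes over backwards (past 1.75 rad) (value of joint lid above 1.75 rad).
It fails at once if a cup is tipped over (beyond 0.8 rad) (angle between any of cup_red_mid, cup_white_mid, cup_buff_mid's own z axis and vertical above 0.8 rad).
It fails at once if the kiln shelf is shifted more than 30 mm (distance of kiln_shelf from where it was at the start of the episode above 0.03 m).
It fails at once if a bystander (glaze jar, lid stay, folding rule or kiln posts) is shifted more than 30 mm (distance of any of glaze_jar_mid, lid_stay, folding_rule, kiln_post_a, kiln_post_b from where it was at the start of the episode above 0.03 m).
It also fails if it takes over 72 s, if anything falls off the work surface, if the arm or the gripper's body presses on something with over 40 N, if the wrist force passes 120 N, or if a joint passes its speed limit or range.

## Working session

There is one attempt and no reset: what is moved stays moved. The work goes in short steps, Python scripts to look and compute and a shell command to move; the robot and the scene stay as the last step left them, time stands still between calls to the robot, and variables do not carry over. Pictures are saved under pics/ and viewed, on a budget of 10 in all, crops included, one or two more only if the job needs it, and the job is handed in when it is done.

```bash
ls; mkdir -p pics; cat > h.py <<'E'
import numpy as np, cv2
from rig import sensors, capture, ctrl, cut_out, place_of
def world(p,r,c,z=None):
    K,R,t=p["camera_matrix"],p["R"],p["t"]
    d=np.linalg.inv(K)@np.array([c,r,1.]); o=-R.T@t; dw=R.T@d
    if z is None:
        q=p["z_map"][int(r)-2:int(r)+3,int(c)-2:int(c)+3]; s=np.median(q[q>0])
    else: s=(z-o[2])/dw[2]
    return o+s*dw
def cloud(p,m):
    r,c=np.nonzero(m&(p["z_map"]>0)); d=p["z_map"][r,c]
    X=(np.linalg.inv(p["camera_matrix"])@np.stack([c,r,np.ones_like(r)]))*d
    return (p["R"].T@(X-np.asarray(p["t"]).reshape(3,1))).T
E
python3 - <<'E'
from h import *
ims=[]
for n in ["scene","top"]:
    p=capture(n); cv2.imwrite(f"pics/{n}0.png",p["color"])
    for q in ["cup_red_mid","cup_white_mid","cup_buff_mid","kiln_shelf","handle","hinge","glaze_jar_mid","kiln_post_a","folding_rule","lid_stay"]:
        for k in place_of(p,q)[:3]:
            r,c=k["centre"]
            z={"cup":23,"kil":0,"gla":31,"fol":0,"lid":0,"han":209,"hin":134}[q[:3]]
            print(n,q,round(k["p"],2),np.round(k["centre"]),np.round(world(p,r,c,z)))
print(sensors.sense())
E
```

```text
pics
scene cup_red_mid 0.72 [289. 235.] [ 648. -208.   23.]
scene cup_red_mid 0.38 [280. 311.] [633. -30.  23.]
scene cup_white_mid 0.61 [259. 159.] [ 520. -398.   23.]
scene cup_buff_mid 0.77 [231. 179.] [ 405. -362.   23.]
scene cup_buff_mid 0.67 [226. 146.] [ 370. -453.   23.]
scene cup_buff_mid 0.38 [164. 384.] [ 92. 247.  23.]
scene kiln_shelf 0.79 [249. 255.] [ 468. -164.    0.]
scene handle 0.82 [166. 389.] [430. 181. 209.]
scene hinge 0.63 [220. 422.] [566. 242. 134.]
scene glaze_jar_mid 0.57 [281. 311.] [645. -33.  31.]
scene kiln_post_a 0.92 [304. 472.] [724. 334.   0.]
scene kiln_post_a 0.54 [296. 504.] [705. 419.  -0.]
scene folding_rule 0.88 [342. 302.] [807. -65.  -0.]
scene lid_stay 0.97 [321. 408.] [765. 175.   0.]
top cup_red_mid 0.74 [217. 376.] [ 655. -195.   23.]
top cup_red_mid 0.4 [199. 212.] [724. 321.  23.]
top cup_white_mid 0.71 [263. 444.] [ 509. -400.   23.]
top cup_buff_mid 0.5 [222. 320.] [642. -18.  23.]
top cup_buff_mid 0.44 [300. 437.] [ 397. -373.   23.]
top kiln_shelf 0.8 [279. 370.] [ 464. -174.    0.]
top handle 0.92 [300. 247.] [407. 175. 209.]
to
[... 283 characters left out ...]
.   0.]
{'time_s': 1.1, 'joints': array([ 9.11618217e-01,  3.12896043e-01,  1.49767577e+00,  3.22610144e-05,
        1.33095415e+00, -2.23382035e-01]), 'dq': array([-2.90235584e-04,  2.97844889e-03, -8.15000272e-05,  6.53364770e-04,
       -2.16008643e-04,  4.65038433e-04]), 'tau': array([-5.09042802e-04, -4.12167621e+01, -2.59902763e+01, -2.76409328e-04,
        4.44660673e-04, -2.20530615e-05]), 'eef_pos': array([221.63181241, 475.95434789, 248.30533235]), 'ee_rot': array([7.33755616e-08, 2.16181583e-01, 9.76353175e-01, 3.68423186e-05]), 'force': array([-0.28555969,  0.22722323,  0.46419844]), 'wrist_torque': array([-0.00465118, -0.0662317 , -0.01057877]), 'grip_width': 1.0010926541743117}
```

```bash
python3 - <<'E'
import cv2,numpy as np
a=cv2.imread("pics/top0.png")[140:380,160:520]
cv2.imwrite("pics/topcrop.png",cv2.resize(a,(800,533),interpolation=cv2.INTER_CUBIC))
E
```

```text
(no output)
```

View pics/topcrop.png

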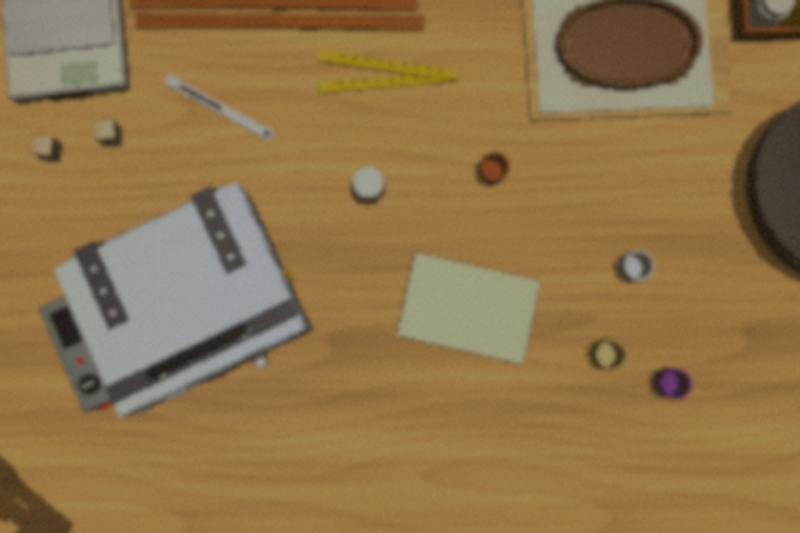

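View pics/scene0.png

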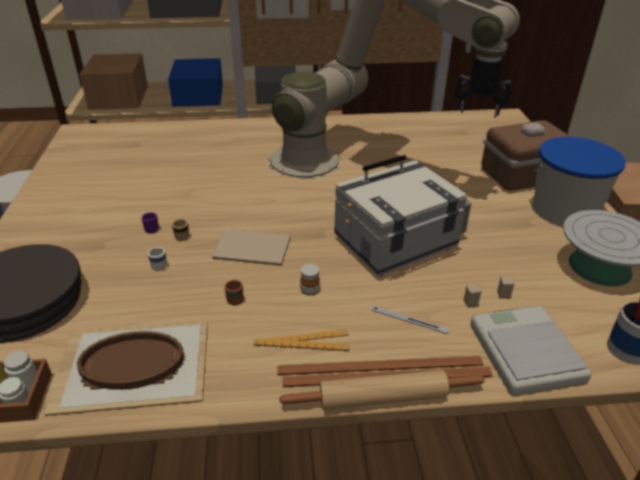

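The two overhead views agree. In the top crop the red cup is at (492,168), white at (635,266), buff at (606,354), and the shelf at (470,308).

What could be confused, in full top-image pixels (col,row):
- **Buff cup:** (433,299) is buff with a brown band. The purple look-alike is at (462,312).
- **Red cup:** (381,216) is red. The jar at (325,223) and the posts at (180,206) and (207,199) also drew cup detections.
- **White cup:** (446,260). The white-capped jar at (325,223) could be mistaken for it.

I'll measure these more closely next.

```bash
python3 - <<'E'
from h import *
for n in ["top","scene"]:
    p=capture(n)
    k=cut_out(p,"kiln_shelf")[0]; m=k["region"]
    P=cloud(p,m); P=P[(P[:,2]<40)]
    r,c=np.nonzero(m); Q=np.array([world(p,a,b,12) for a,b in zip(r,c)])[:,:2].astype(np.float32)
    print(n,"shelf",cv2.minAreaRect(Q), np.median(P,0).round())
    for q in ["cup_red_mid","cup_white_mid","cup_buff_mid","glaze_jar_mid"]:
        for k in cut_out(p,q)[:3]:
            P=cloud(p,k["region"])
            zt=P[:,2]; T=P[(zt>38)&(zt<60)]
            l,t,rr,b=k["box"]
            print(n,q,round(k["p"],2),np.round(k["box"]),len(P),"top pts",len(T),((T.min(0)+T.max(0))/2).round() if len(T) else "", np.median(P,0).round(), "boxctr z46",world(p,(t+b)/2,(l+rr)/2,40 if n=="top" else 23).round())
    # lid top plane & handle
    for q in ["handle","lid"]:
        for k in cut_out(p,q)[:1]:
            P=cloud(p,k["region"]); H=P[(P[:,2]>195)&(P[:,2]<225)] if q=="handle" else P[(P[:,2]>155)&(P[:,2]<182)]
            print(n,q,round(k["p"],2),len(P),len(H))
            if len(H)>10: print(cv2.minAreaRect(H[:,:2].astype(np.float32)),np.median(H,0).round())
E
```

```text
top shelf ((465.6806945800781, -173.61622619628906), (181.24681091308594, 120.02040100097656), 76.59304809570312) [ 466. -173.   12.]
top cup_red_mid 0.46 [375. 208. 390. 225.] 172 top pts 59 [ 660. -213.   44.] [ 663. -215.   17.] boxctr z46 [ 656. -212.   40.]
top cup_white_mid 0.53 [441. 253. 456. 266.] 181 top pts 57 [ 519. -405.   46.] [ 520. -410.   23.] boxctr z46 [ 517. -409.   40.]
top cup_buff_mid 0.71 [456. 306. 472. 317.] 185 top pts 57 [ 360. -444.   45.] [ 360. -452.   24.] boxctr z46 [ 360. -448.   40.]
top cup_buff_mid 0.49 [428. 292. 444. 309.] 186 top pts 67 [ 399. -361.   45.] [ 399. -366.   22.] boxctr z46 [ 395. -365.   40.]
top glaze_jar_mid 0.62 [210. 277. 294. 320.] 810 top pts 0  [416. 164. 174.] boxctr z46 [411. 190.  40.]
top glaze_jar_mid 0.47 [306. 161. 365. 181.] 535 top pts 0  [806. -74.   6.] boxctr z46 [802. -70.  40.]
top glaze_jar_mid 0.46 [317. 217. 334. 232.] 176 top pts 37 [638. -38.  49.] [634. -37.  61.] boxctr z46 [633. -36.  40.]
top handle 0.86 765 262
((415.10833740234375, 171.6064453125), (14.015673637390137, 130.09410095214844), 24.440399
[... 660 characters left out ...]
. -441.   30.] boxctr z46 [ 358. -448.   23.]
scene cup_buff_mid 0.71 [172. 218. 187. 238.] 305 top pts 100 [ 401. -357.   44.] [ 412. -357.   31.] boxctr z46 [ 392. -363.   23.]
scene glaze_jar_mid 0.73 [300. 265. 321. 294.] 526 top pts 134 [641. -35.  49.] [654. -35.  41.] boxctr z46 [632. -32.  23.]
scene glaze_jar_mid 0.73 [335. 153. 466. 240.] 6387 top pts 0  [508. 194. 170.] boxctr z46 [286. 260.  23.]
scene handle 0.71 868 276
((416.745361328125, 174.23013305664062), (16.23359489440918, 132.0528106689453), 23.893396377563477) [419. 172. 212.]
scene lid 0.81 6364 5021
((483.5942687988281, 205.2606658935547), (217.09278869628906, 257.56231689453125), 24.258224487304688) [501. 197. 170.]
```

```bash
python3 -m jog '[[[6,-28,0],[0,0,-3],0],[[12,-56,0],[0,0,-6],0],[[18,-84,0],[0,0,-8],0],[[24,-112,0],[0,0,-11],0],[[30,-140,0],[0,0,-14],0],[[36,-168,0],[0,0,-16],0],[[42,-196,0],[0,0,-18],0],[[45,-209,0],[0,0,-19.6],0]]'
for i in 1 2 3; do python3 -m jog '[[[6,-28,0],[0,0,-3],0],[[12,-56,0],[0,0,-6],0],[[18,-84,0],[0,0,-8],0],[[24,-112,0],[0,0,-11],0],[[30,-140,0],[0,0,-14],0],[[36,-168,0],[0,0,-16],0],[[42,-196,0],[0,0,-18],0],[[45,-209,0],[0,0,-19.6],0]]' | tail -8; done
cat >> h.py <<'E'
from scipy.spatial.transform import Rotation as Rt
def st():
    s=sensors.sense(); w,x,y,z=s["ee_rot"]; R=Rt.from_quat([x,y,z,w]).as_matrix()
    print("t",round(s["time_s"],2),"pos",s["eef_pos"].round(1),"ydir",R[:,1].round(3),"zdir",R[:,2].round(3),"q",s["joints"].round(2),"F",s["force"].round(1),"g",round(s["grip_width"],3)); return s
def top_circle(p,k,z0,z1):
    P=cloud(p,k["region"]); T=P[(P[:,2]>z0)&(P[:,2]<z1)]
    (c,r)=cv2.minEnclosingCircle(T[:,:2].astype(np.float32)); return np.round(c,1),round(r,1),len(T),((T.min(0)+T.max(0))/2).round(1)
E
python3 - <<'E'
from h import *
st(); p=capture("wrist"); cv2.imwrite("pics/w1.png",p["color"])
for k in cut_out(p,"cup_buff_mid")[:3]: print(k["p"],np.round(k["box"]),top_circle(p,k,38,52))
E
```

```text
time_s: 2.57
eef_pos: [266.8, 264.8, 248.4]
ee_rot: [0.0, 0.381, 0.925, -0.0]
force: [0.3, 0.9, 1.0]
grip_width: 0.999
time_s: 3.23
eef_pos: [312.0, 55.6, 248.5]
ee_rot: [0.001, 0.533, 0.846, -0.0]
force: [0.1, 0.5, -0.1]
grip_width: 0.999
time_s: 3.9
eef_pos: [356.9, -153.6, 248.3]
ee_rot: [0.0, 0.669, 0.743, -0.0]
force: [-0.3, 0.7, -1.4]
grip_width: 0.998
time_s: 4.57
eef_pos: [402.0, -362.2, 247.9]
ee_rot: [0.0, 0.786, 0.619, -0.0]
force: [0.2, -1.4, 0.3]
grip_width: 0.998
t 4.57 pos [ 402.  -362.2  247.9] ydir [ 0.972 -0.234 -0.   ] zdir [-0. -0. -1.] q [-0.95  0.35  1.45 -0.    1.34 -0.71] F [ 0.2 -1.4  0.3] g 0.998
0.64 [294. 180. 337. 229.] (array([ 397.8, -358.1]), 21.1, 649, array([ 398. , -358.1,   43.6]))
0.59 [278. 266. 318. 319.] (array([ 357.9, -443.1]), 21.2, 689, array([ 358. , -442.7,   43.9]))
```

View pics/w1.png

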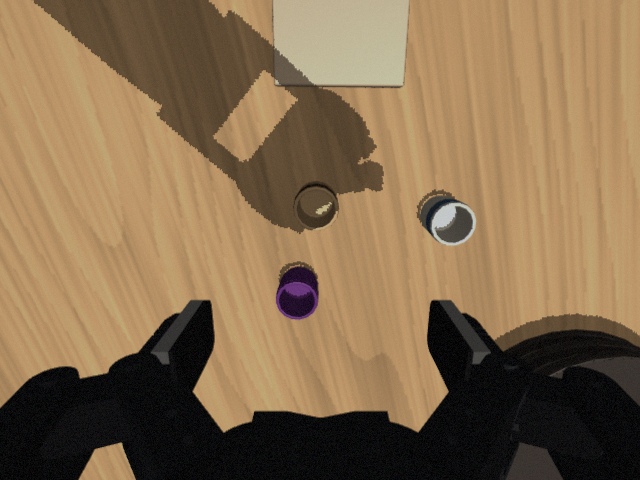

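The close view shows the buff cup at (316,206), in the arm's shadow. The purple look-alike is at (297,295) and the white cup at (450,220). I'm grasping the one at (316,206).

```bash
python3 -m jog '[[[-4,2,-15],[0,0,0],0],[[-4,2,-50],[0,0,0],0],[[-4,2,-88],[0,0,0],0],[[-4,2,-126],[0,0,0],0],[[-4,2,-162],[0,0,0],0],[[-4,2,-192],[0,0,0],0],[[-4,2,-210],[0,0,0],0],[[-4,2,-218],[0,0,0],0]]' 30
python3 -m jog '[[[0,0,0],[0,0,0],0],[[0,0,0],[0,0,0],0.3],[[0,0,0],[0,0,0],0.5],[[0,0,0],[0,0,0],0.7],[[0,0,0],[0,0,0],1],[[0,0,0],[0,0,0],1],[[0,0,0],[0,0,0],1],[[0,0,0],[0,0,0],1]]' 30
python3 - <<'E'
from h import *
st()
E
```

```text
time_s: 5.33
eef_pos: [397.0, -355.7, 28.1]
ee_rot: [-0.002, 0.784, 0.621, 0.0]
force: [0.4, 0.1, 0.5]
grip_width: 1.001
time_s: 6.0
eef_pos: [398.1, -358.5, 31.5]
ee_rot: [0.001, 0.785, 0.62, -0.0]
force: [0.1, 1.8, 6.1]
grip_width: 0.47
t 6.0 pos [ 398.1 -358.5   31.5] ydir [ 0.973 -0.231  0.002] zdir [ 0.001 -0.002 -1.   ] q [-0.95  0.61  1.69  0.    0.85 -0.72] F [0.1 1.8 6.1] g 0.47
```

```bash
python3 -m jog '[[[0,0,4],[0,0,0],1],[[0,0,14],[0,0,0],1],[[0,0,30],[0,0,0],1],[[6,15,45],[0,0,0],1],[[16,38,55],[0,0,0],1],[[27,64,60],[0,0,0],1],[[38,90,60],[0,0,0],1],[[47,111,58],[0,0,0],1]]'
python3 -m jog '[[[5,12,-2],[0,0,0],1],[[7.5,18,-8],[0,0,0],1],[[7.5,18,-16],[0,0,0],1],[[7.5,18,-26],[0,0,0],1],[[7.5,18,-34],[0,0,0],1],[[7.5,18,-40],[0,0,0],1],[[7.5,18,-43],[0,0,0],1],[[7.5,18,-44],[0,0,0],1]]'
python3 - <<'E'
from h import *
st(); p=capture("wrist"); cv2.imwrite("pics/w2.png",p["color"])
k=cut_out(p,"cup_buff_mid")
for k in k[:3]: print(k["p"],np.round(k["box"]),top_circle(p,k,50,66))
k=cut_out(p,"kiln_shelf")[0]; P=cloud(p,k["region"]); P=P[abs(P[:,2]-12)<5]; print(cv2.minAreaRect(P[:,:2].astype(np.float32)))
E
```

```text
time_s: 6.67
eef_pos: [445.4, -245.7, 89.9]
ee_rot: [0.001, 0.785, 0.62, 0.0]
force: [0.3, 0.8, -0.7]
grip_width: 0.47
time_s: 7.33
eef_pos: [451.7, -229.4, 43.5]
ee_rot: [-0.001, 0.785, 0.62, -0.0]
force: [-0.3, -0.7, 1.3]
grip_width: 0.473
t 7.33 pos [ 451.7 -229.4   43.5] ydir [ 0.973 -0.232 -0.001] zdir [-0.001  0.001 -1.   ] q [-0.7   0.54  1.77 -0.    0.83 -0.47] F [-0.3 -0.7  1.3] g 0.473
0.74 [262. 252. 379. 396.] (array([ 451.2, -229. ]), 21.6, 5648, array([ 451.2, -229.2,   56. ]))
((462.04541015625, -185.22799682617188), (149.66256713867188, 120.78227996826172), 76.17637634277344)
```

```bash
python3 -m jog '[[[0,0,-1],[0,0,0],1],[[0,0,-2],[0,0,0],1],[[0,0,-2],[0,0,0],1],[[0,0,-2],[0,0,0],0.4],[[0,0,-2],[0,0,0],0.2],[[0,0,-2],[0,0,0],0],[[0,0,-2],[0,0,0],0],[[0,0,-2],[0,0,0],0]]'
python3 -m jog '[[[0,0,5],[0,0,0],0],[[0,0,25],[0,0,0],0],[[0,0,60],[0,0,0],0],[[10,-26,80],[0,0,0],0],[[23,-60,90],[0,0,0],0],[[36,-94,95],[0,0,0],0],[[49,-128,95],[0,0,0],0],[[60,-154,95],[0,0,0],0]]'
python3 -m jog '[[[6,-14,0],[0,0,0],0],[[8,-20,0],[0,0,0],0],[[8,-20,0],[0,0,0],0],[[8,-20,0],[0,0,0],0],[[8,-20,0],[0,0,0],0],[[8,-20,0],[0,0,0],0],[[8,-20,0],[0,0,0],0],[[8,-20,0],[0,0,0],0]]'
python3 - <<'E'
from h import *
st(); p=capture("wrist"); cv2.imwrite("pics/w3.png",p["color"])
for q in ["cup_white_mid","cup_buff_mid"]:
  for k in cut_out(p,q)[:3]:
    for z in (38,50):
      try: print(q,k["p"],np.round(k["box"]),top_circle(p,k,z,z+14))
      except Exception as e: pass
E
```

```text
time_s: 8.15
eef_pos: [452.1, -229.1, 42.2]
ee_rot: [-0.0, 0.785, 0.62, -0.0]
force: [0.2, 0.0, -0.4]
grip_width: 1.0
time_s: 8.82
eef_pos: [512.5, -385.5, 138.1]
ee_rot: [0.001, 0.785, 0.62, -0.0]
force: [-0.8, -0.8, -1.0]
grip_width: 0.998
time_s: 9.48
eef_pos: [520.2, -402.6, 137.6]
ee_rot: [0.0, 0.784, 0.62, 0.0]
force: [0.9, -0.4, 0.5]
grip_width: 1.003
t 9.48 pos [ 520.2 -402.6  137.6] ydir [ 0.973 -0.231  0.   ] zdir [ 0. -0. -1.] q [-0.84  0.7   1.19  0.    1.25 -0.6 ] F [ 0.9 -0.4  0.5] g 1.003
cup_buff_mid 0.72 [ 87.   1. 174.  24.] (array([ 452.5, -246.7]), 12.9, 425, array([ 452.5, -248.8,   45. ]))
cup_buff_mid 0.72 [ 87.   1. 174.  24.] (array([ 449.8, -247.3]), 11.1, 387, array([ 449.8, -248.6,   55.4]))
cup_buff_mid 0.65 [ 77. 301. 160. 376.] (array([ 357.8, -442.6]), 21.9, 1361, array([ 357.8, -440.7,   43.6]))
```

```bash
python3 - <<'E'
from h import *
p=capture("wrist"); P=cloud(p,np.ones((480,640),bool))
T=P[(abs(P[:,2]-45)<6)&(np.hypot(P[:,0]-520,P[:,1]+404)<32)]
print(len(T),cv2.minEnclosingCircle(T[:,:2].astype(np.float32)),np.median(T,0),((T.min(0)+T.max(0))/2))
print(cut_out(p,"cup_white_mid")[:1] and np.round(cut_out(p,"cup_white_mid")[0]["box"]))
E
```

```text
1435 ((518.8265991210938, -401.8875427246094), 21.248411178588867) [ 518.71943262 -401.64782511   46.7522501 ] [ 518.72243518 -401.91837054   44.14947725]
[284. 205. 348. 278.]
```

```bash
python3 -m jog '[[[-1.3,1.2,-10],[0,0,0],0],[[-1.3,1.2,-35],[0,0,0],0],[[-1.3,1.2,-65],[0,0,0],0],[[-1.3,1.2,-90],[0,0,0],0],[[-1.3,1.2,-102],[0,0,0],0],[[-1.3,1.2,-107],[0,0,0],0],[[-1.3,1.2,-107],[0,0,0],0],[[-1.3,1.2,-107],[0,0,0],0.2]]'
python3 -m jog '[[[0,0,0],[0,0,0],0.4],[[0,0,0],[0,0,0],0.6],[[0,0,0],[0,0,0],0.8],[[0,0,0],[0,0,0],1],[[0,0,0],[0,0,0],1],[[0,0,0],[0,0,0],1],[[0,0,4],[0,0,0],1],[[0,0,12],[0,0,0],1]]'
python3 -m jog '[[[0,0,25],[0,0,0],1],[[0,0,50],[0,0,0],1],[[-4,17,68],[0,0,0],1],[[-11,48,73],[0,0,0],1],[[-19,82,73],[0,0,0],1],[[-27,116,73],[0,0,0],1],[[-35,150,73],[0,0,0],1],[[-42,182,73],[0,0,0],1]]'
python3 -m jog '[[[-6,26,0],[0,0,0],1],[[-9,40,0],[0,0,0],1],[[-10.8,47,-6],[0,0,0],1],[[-10.8,47,-20],[0,0,0],1],[[-10.8,47,-40],[0,0,0],1],[[-10.8,47,-58],[0,0,0],1],[[-10.8,47,-68],[0,0,0],1],[[-10.8,47,-71],[0,0,0],1]]'
python3 - <<'E'
from h import *
st(); p=capture("wrist"); P=cloud(p,np.ones((480,640),bool))
for c in [(466,-173),(452,-229)]:
  T=P[(abs(P[:,2]-57)<6)&(np.hypot(P[:,0]-c[0],P[:,1]-c[1])<27)]
  print(len(T),cv2.minEnclosingCircle(T[:,:2].astype(np.float32)),T.max(0))
E
```

```text
time_s: 10.45
eef_pos: [519.3, -402.4, 31.5]
ee_rot: [0.001, 0.785, 0.62, 0.0]
force: [0.6, 0.7, -0.1]
grip_width: 0.884
time_s: 11.12
eef_pos: [518.5, -401.5, 42.0]
ee_rot: [-0.001, 0.785, 0.62, -0.0]
force: [-0.4, -0.1, -0.7]
grip_width: 0.488
time_s: 11.78
eef_pos: [476.2, -218.2, 116.0]
ee_rot: [0.0, 0.785, 0.62, 0.0]
force: [0.3, 1.3, -0.7]
grip_width: 0.485
time_s: 12.45
eef_pos: [465.6, -173.3, 43.5]
ee_rot: [-0.001, 0.785, 0.62, -0.001]
force: [-12.6, 4.8, 27.3]
grip_width: 0.486
t 12.45 pos [ 465.6 -173.3   43.5] ydir [ 0.973 -0.232 -0.003] zdir [-0.002  0.001 -1.   ] q [-0.59  0.52  1.8  -0.    0.82 -0.36] F [-12.6   4.8  27.3] g 0.486
6321 ((466.7826843261719, -169.5436553955078), 25.843969345092773) [ 492.60743311 -151.96268683   62.99939878]
15 ((457.0014953613281, -208.43301391601562), 1.8551936149597168) [ 458.8554323  -207.90559275   52.45614014]
```

```bash
python3 - <<'E'
from h import *
st(); p=capture("wrist"); cv2.imwrite("pics/w4.png",p["color"])
s=capture("scene"); cv2.imwrite("pics/s4.png",cv2.resize(s["color"][140:300,130:350],(800,582),interpolation=cv2.INTER_CUBIC))
E
```

```text
t 12.5 pos [ 465.8 -173.4   43.9] ydir [ 0.973 -0.232 -0.002] zdir [-0.002  0.001 -1.   ] q [-0.59  0.52  1.8  -0.    0.82 -0.36] F [-0.8  0.5 -0.3] g 0.485
```

View pics/w4.png

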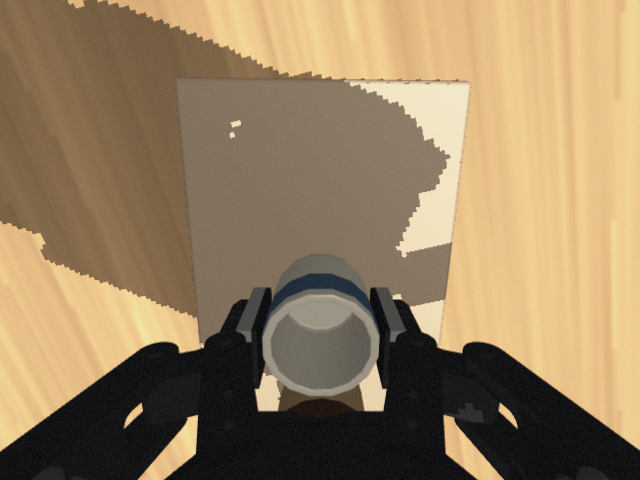

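View pics/s4.png

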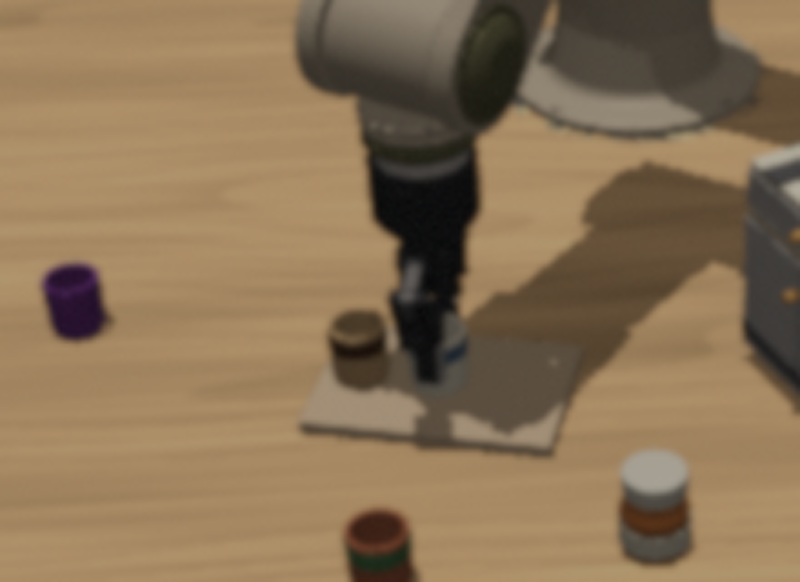

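The wrist view shows the white cup upright in the pads at (320,340) on the shelf, and the scene crop shows the buff cup upright beside it at (357,350). The 27 N reading was a touch-down spike and has gone. Releasing now, then on to the red cup.

```bash
python3 -m jog '[[[0,0,-0.5],[0,0,0],1],[[0,0,-1],[0,0,0],1],[[0,0,-1],[0,0,0],1],[[0,0,-1],[0,0,0],0.4],[[0,0,-1],[0,0,0],0.2],[[0,0,-1],[0,0,0],0],[[0,0,-1],[0,0,0],0],[[0,0,-1],[0,0,0],0]]'
python3 -m jog '[[[0,0,5],[0,0,0],0],[[0,0,25],[0,0,0],0],[[0,0,60],[0,0,0],0],[[25,-5,80],[0,0,0],0],[[60,-12,90],[0,0,0],0],[[95,-19,95],[0,0,0],0],[[130,-25,95],[0,0,0],0],[[164,-32,95],[0,0,0],0]]'
python3 -m jog '[[[20,-4,0],[0,0,0],0],[[30,-6,0],[0,0,0],0],[[30,-6,0],[0,0,0],0],[[30,-6,0],[0,0,0],0],[[30,-6,0],[0,0,0],0],[[30,-6,0],[0,0,0],0],[[30,-6,0],[0,0,0],0],[[30,-6,0],[0,0,0],0]]'
python3 - <<'E'
from h import *
st(); p=capture("wrist"); P=cloud(p,np.ones((480,640),bool))
for c,z in [((660.5,-211),45),((466,-173),57)]:
  T=P[(abs(P[:,2]-z)<6)&(np.hypot(P[:,0]-c[0],P[:,1]-c[1])<30)]
  if len(T): print(len(T),cv2.minEnclosingCircle(T[:,:2].astype(np.float32)),T.max(0))
p=capture("top"); P=cloud(p,np.ones((480,640),bool))
for c in [(466,-173),(452,-229)]:
  T=P[(abs(P[:,2]-57)<6)&(np.hypot(P[:,0]-c[0],P[:,1]-c[1])<30)]
  if len(T): print(len(T),cv2.minEnclosingCircle(T[:,:2].astype(np.float32)),T.max(0))
m=cut_out(p,"kiln_shelf")[0]["region"];P=cloud(p,m);P=P[abs(P[:,2]-12)<5];print(cv2.minAreaRect(P[:,:2].astype(np.float32)))
E
```

```text
time_s: 13.27
eef_pos: [466.0, -172.9, 43.3]
ee_rot: [-0.0, 0.785, 0.62, -0.0]
force: [-0.5, 0.5, -0.5]
grip_width: 1.0
time_s: 13.93
eef_pos: [631.7, -204.9, 139.3]
ee_rot: [0.001, 0.785, 0.62, 0.0]
force: [-0.0, -0.6, 0.2]
grip_width: 0.999
time_s: 14.6
eef_pos: [659.7, -210.9, 138.7]
ee_rot: [0.0, 0.785, 0.62, 0.0]
force: [0.4, -0.6, -0.1]
grip_width: 0.998
t 14.6 pos [ 659.7 -210.9  138.7] ydir [ 0.973 -0.231  0.   ] zdir [ 0. -0. -1.] q [-0.48  0.78  1.05 -0.    1.32 -0.24] F [ 0.4 -0.6 -0.1] g 0.998
1414 ((660.3779907226562, -210.10536193847656), 21.36434555053711) [ 681.7366318  -188.76816772   49.05604729]
1282 ((468.6730651855469, -173.9407196044922), 20.973417282104492) [ 488.65467829 -153.60802267   61.24817406]
39 ((452.9851379394531, -232.93287658691406), 20.78437042236328) [ 472.99355733 -216.3360133    62.99154639]
((448.74798583984375, -245.88259887695312), (42.611515045166016, 120.08159637451172), 68.65035247802734)
```

```bash
python3 -m jog '[[[0.4,0.7,-10],[0,0,0],0],[[0.4,0.7,-35],[0,0,0],0],[[0.4,0.7,-65],[0,0,0],0],[[0.4,0.7,-90],[0,0,0],0],[[0.4,0.7,-102],[0,0,0],0],[[0.4,0.7,-107],[0,0,0],0],[[0.4,0.7,-108],[0,0,0],0],[[0.4,0.7,-108],[0,0,0],0]]'
python3 -m jog '[[[0,0,0],[0,0,0],0.2],[[0,0,0],[0,0,0],0.4],[[0,0,0],[0,0,0],0.6],[[0,0,0],[0,0,0],0.8],[[0,0,0],[0,0,0],1],[[0,0,0],[0,0,0],1],[[0,0,0],[0,0,0],1],[[0,0,4],[0,0,0],1]]'
python3 -m jog '[[[0,0,15],[0,0,0],1],[[0,0,35],[0,0,0],1],[[-12,6,55],[0,0,0],1],[[-38,19,68],[0,0,0],1],[[-70,36,70],[0,0,0],1],[[-102,52,70],[0,0,0],1],[[-132,68,70],[0,0,0],1],[[-160,83,70],[0,0,0],1]]'
python3 -m jog '[[[-15,7,0],[0,0,0],1],[[-21,10.5,-6],[0,0,0],1],[[-21,10.5,-20],[0,0,0],1],[[-21,10.5,-35],[0,0,0],1],[[-21,10.5,-47],[0,0,0],1],[[-21,10.5,-54],[0,0,0],1],[[-21,10.5,-58],[0,0,0],1],[[-21,10.5,-60],[0,0,0],1]]'
python3 -m jog '[[[0,0,-0.5],[0,0,0],1],[[0,0,-1],[0,0,0],1],[[0,0,-1],[0,0,0],1],[[0,0,-1],[0,0,0],0.4],[[0,0,-1],[0,0,0],0.2],[[0,0,-1],[0,0,0],0],[[0,0,-1],[0,0,0],0],[[0,0,-1],[0,0,0],0]]'
python3 -m jog '[[[0,0,5],[0,0,0],0],[[0,0,20],[0,0,0],0],[[0,0,45],[0,0,0],0],[[0,0,80],[0,0,0],0],[[0,0,120],[0,0,0],0],[[-10,-10,160],[0,0,0],0],[[-25,-25,195],[0,0,0],0],[[-40,-40,210],[0,0,0],0]]'
python3 - <<'E'
from h import *
st(); p=capture("wrist"); P=cloud(p,np.ones((480,640),bool)); cv2.imwrite("pics/w5.png",p["color"])
for c in [(479.5,-116.6),(466,-173),(452,-229)]:
  T=P[(abs(P[:,2]-57)<5)&(np.hypot(P[:,0]-c[0],P[:,1]-c[1])<28)]
  if len(T): print(len(T),cv2.minEnclosingCircle(T[:,:2].astype(np.float32)),T.max(0))
S=P[(abs(P[:,2]-12)<3)&(np.hypot(P[:,0]-466,P[:,1]+173)<120)]
print(cv2.minAreaRect(S[:,:2].astype(np.float32)))
E
```

```text
time_s: 15.42
eef_pos: [661.0, -210.4, 31.4]
ee_rot: [0.001, 0.785, 0.62, 0.0]
force: [0.4, -0.0, -0.0]
grip_width: 1.002
time_s: 16.08
eef_pos: [660.2, -210.1, 33.9]
ee_rot: [-0.0, 0.785, 0.62, -0.0]
force: [-0.1, -0.1, -1.2]
grip_width: 0.475
time_s: 16.75
eef_pos: [498.4, -126.1, 104.3]
ee_rot: [-0.0, 0.785, 0.62, -0.0]
force: [0.6, 0.4, -0.1]
grip_width: 0.478
time_s: 17.42
eef_pos: [479.6, -116.8, 43.8]
ee_rot: [-0.0, 0.785, 0.62, -0.0]
force: [0.3, 0.3, -0.6]
grip_width: 0.48
time_s: 18.08
eef_pos: [479.5, -116.7, 43.4]
ee_rot: [0.0, 0.785, 0.62, 0.0]
force: [0.0, -0.8, -1.0]
grip_width: 1.0
time_s: 18.75
eef_pos: [439.8, -157.3, 258.3]
ee_rot: [0.003, 0.784, 0.621, 0.001]
force: [-0.1, -0.7, -0.3]
grip_width: 0.999
t 18.75 pos [ 439.8 -157.3  258.3] ydir [ 0.973 -0.23   0.007] zdir [ 0.006 -0.004 -1.   ] q [-0.6   0.17  1.65 -0.    1.31 -0.36] F [-0.1 -0.7 -0.3] g 0.999
643 ((478.9674377441406, -116.4677963256836), 21.096960067749023) [499.57027736 -95.45034748  61.60090174]
631 ((465.7179260253906, -172.942138671875), 21.235769271850586) [ 486.93252137 -151.70927373   61.0950159 ]
625 ((452.3212890625, -228.54237365722656), 21.19918441772461) [ 473.34449324 -207.86014852   61.18014866]
((465.9030456542969, -170.49343872070312), (179.5533447265625, 120.36338806152344), 76.04395294189453)
```

View pics/w5.png

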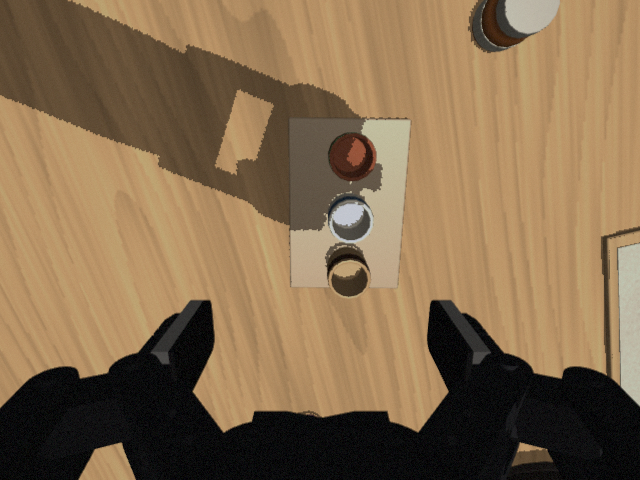

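The three cups stand in line on the shelf at (352,156), (350,218) and (349,276). They are 56–58 mm apart and within about 1 mm of the centre line. Next is the lid handle.

```bash
python3 -m jog '[[[-1,14,10],[0,0,2],0],[[-3,38,18],[0,0,5],0],[[-5,64,18],[0,0,8],0],[[-7,90,18],[0,0,11],0],[[-9,114,18],[0,0,14],0],[[-10,136,18],[0,0,16],0],[[-11,154,18],[0,0,18],0],[[-12,164,18],[0,0,18.9],0]]'
python3 -m jog '[[[-1,14,2],[0,0,2],0],[[-3,38,6],[0,0,5],0],[[-5,64,10],[0,0,8],0],[[-7,90,14],[0,0,11],0],[[-9,114,18],[0,0,14],0],[[-10,136,18],[0,0,16],0],[[-11,154,18],[0,0,18],0],[[-11.4,164.6,18.7],[0,0,18.8],0]]'
python3 -m jog '[[[0,0,0],[1,-2.5,0],0],[[0,0,0],[2.5,-5.5,0],0],[[0,0,0],[4,-9,0],0],[[0,0,0],[6,-13,0],0],[[0,0,0],[7.5,-16.5,0],0],[[0,0,0],[8.2,-18.2,0],0],[[0,0,0],[8.2,-18.2,0],0],[[0,0,0],[8.2,-18.2,0],0]]'
python3 - <<'E'
from h import *
st(); p=capture("wrist"); P=cloud(p,np.ones((480,640),bool)); cv2.imwrite("pics/w6.png",p["color"])
T=P[(P[:,2]>203)&(P[:,2]<225)&(np.hypot(P[:,0]-416,P[:,1]-172)<90)]
print(len(T),cv2.minAreaRect(T[:,:2].astype(np.float32)),np.percentile(T[:,2],[50,90,98]))
a=np.radians(24.3);h=np.array([np.cos(a),np.sin(a)]);u=np.array([-np.sin(a),np.cos(a)])
C=T[:,:2]-[416,172.5]; print("along x'",np.percentile(C@h,[2,50,98]),"y'",np.percentile(C@u,[1,99]))
L=P[(abs(P[:,2]-170)<5)]; C=L[:,:2]-[416,172.5]; print("lid z",np.median(L[:,2]),"front edge x'",np.percentile(C@h,[0.5,1,5]))
for n in ("top","scene"):
  q=capture(n); m=cut_out(q,"lid")[:1]
  if m:
    L=cloud(q,m[0]["region"]); L=L[abs(L[:,2]-170)<6]; C=(L[:,:2]-[416,172.5])@h; print(n,np.percentile(C,[0.5,1,50,99,99.5]),m[0]["p"])
E
```

```text
time_s: 19.47
eef_pos: [426.9, 9.7, 271.4]
ee_rot: [-0.0, 0.671, 0.742, 0.0]
force: [1.1, -0.2, 0.3]
grip_width: 1.001
time_s: 20.13
eef_pos: [415.5, 173.7, 289.9]
ee_rot: [-0.0, 0.541, 0.841, -0.0]
force: [-0.1, -0.2, -1.1]
grip_width: 1.003
time_s: 20.8
eef_pos: [415.9, 171.7, 290.2]
ee_rot: [0.094, 0.534, 0.827, 0.145]
force: [-1.5, -0.7, -0.0]
grip_width: 0.998
t 20.8 pos [415.9 171.7 290.2] ydir [0.857 0.387 0.341] zdir [ 0.311  0.14  -0.94 ] q [ 0.06 -0.07  1.86  0.14  1.03 -0.41] F [-1.5 -0.7 -0. ] g 0.998
5116 ((413.64105224609375, 174.85398864746094), (14.255485534667969, 129.68540954589844), 24.932994842529297) [216.1521477  217.42052524 218.0347853 ]
along x' [-7.78099362 -2.33739062  4.85766648] y' [-59.18579411  66.93077143]
lid z 171.48405774317993 front edge x' [-28.68383373 -28.0540673  -22.7827819 ]
top [-27.70140633 -26.03401264  86.70013249 171.30043619 175.15943316] 0.88
scene [-25.80639681 -24.45110935  85.59361538 177.64797606 180.74047401] 0.59
```

View pics/w6.png

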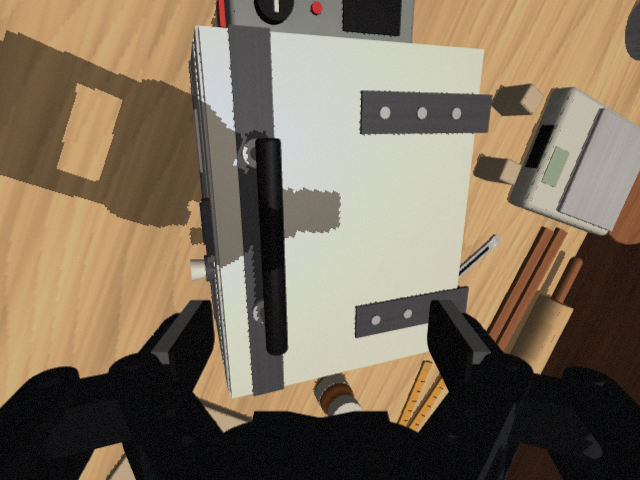

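The view shows the black handle bar from (268,140) to (276,352) between the open fingers. Its axis matches the jaw orientation. Going down to grip it.

```bash
python3 -m jog '[[[-1,1.5,-8],[0,0,0],0],[[-1,1.5,-25],[0,0,0],0],[[-1,1.5,-45],[0,0,0],0],[[-1,1.5,-62],[0,0,0],0],[[-1,1.5,-74],[0,0,0],0],[[-1,1.5,-80],[0,0,0],0],[[-1,1.5,-83],[0,0,0],0],[[-1,1.5,-83],[0,0,0],0]]' 30
python3 -m jog '[[[0,0,0],[0,0,0],0.2],[[0,0,0],[0,0,0],0.4],[[0,0,0],[0,0,0],0.6],[[0,0,0],[0,0,0],0.75],[[0,0,0],[0,0,0],0.85],[[0,0,0],[0,0,0],1],[[0,0,0],[0,0,0],1],[[0,0,0],[0,0,0],1]]' 30
python3 - <<'E'
from h import *
st(); p=capture("wrist"); cv2.imwrite("pics/w7.png",p["color"]); st()
E
```

```text
time_s: 21.72
eef_pos: [414.9, 173.5, 206.6]
ee_rot: [0.094, 0.534, 0.828, 0.145]
force: [-0.7, 0.2, 0.1]
grip_width: 0.999
time_s: 22.38
eef_pos: [415.4, 173.6, 207.4]
ee_rot: [0.095, 0.534, 0.827, 0.146]
force: [2.4, 2.4, 1.8]
grip_width: 0.153
t 22.38 pos [415.4 173.6 207.4] ydir [0.856 0.387 0.343] zdir [ 0.313  0.141 -0.939] q [ 0.07  0.02  2.    0.17  0.8  -0.45] F [2.4 2.4 1.8] g 0.153
t 22.43 pos [415.4 173.6 207.4] ydir [0.856 0.387 0.343] zdir [ 0.313  0.141 -0.939] q [ 0.07  0.02  2.    0.17  0.8  -0.45] F [2.  2.  2.3] g 0.151
```

View pics/w7.png

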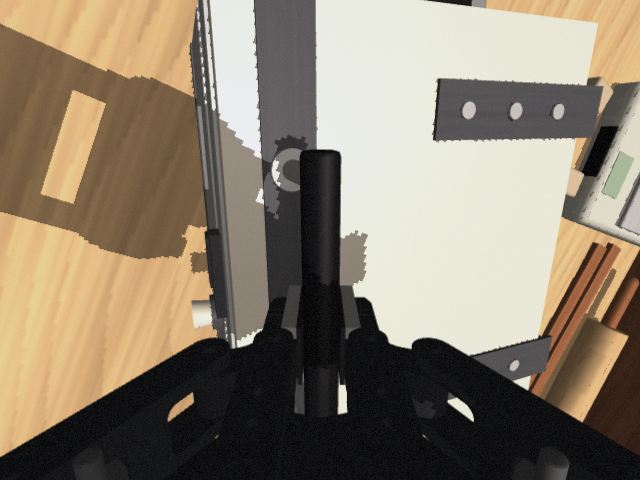

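```bash
cat > arc.py <<'E'
import numpy as np
a=np.radians(24.6);h=np.array([np.cos(a),np.sin(a)])
def off(t): x=-180*np.cos(t)+75*np.sin(t)+180; z=75*np.cos(t)+180*np.sin(t)-75; return np.array([x*h[0],x*h[1],z])
th=[0,.24,.48,.72,.96,1.20,1.40]
for i in range(6):
    s=np.linspace(0,1,9)[1:]
    if i==0: s=s**1.5
    if i==5: s=1-(1-s)**1.5
    print(i,[(off(th[i]+(th[i+1]-th[i])*k)-off(th[i])).round(1).tolist() for k in s])
E
python3 arc.py
```

```text
0 [[0.7, 0.3, 1.9], [2.1, 1.0, 5.4], [4.0, 1.8, 9.8], [6.4, 2.9, 15.0], [9.2, 4.2, 20.8], [12.6, 5.8, 27.0], [16.5, 7.5, 33.7], [20.9, 9.6, 40.6]]
1 [[3.2, 1.5, 4.7], [6.6, 3.0, 9.2], [10.0, 4.6, 13.6], [13.6, 6.2, 18.0], [17.3, 7.9, 22.2], [21.1, 9.7, 26.2], [25.1, 11.5, 30.2], [29.1, 13.3, 34.0]]
2 [[4.1, 1.9, 3.7], [8.4, 3.8, 7.2], [12.7, 5.8, 10.6], [17.1, 7.8, 13.9], [21.6, 9.9, 17.0], [26.2, 12.0, 20.0], [30.9, 14.1, 22.8], [35.6, 16.3, 25.4]]
3 [[4.8, 2.2, 2.5], [9.7, 4.4, 4.8], [14.6, 6.7, 7.0], [19.6, 9.0, 9.0], [24.7, 11.3, 10.9], [29.8, 13.6, 12.5], [34.9, 16.0, 14.1], [40.1, 18.3, 15.4]]
4 [[5.2, 2.4, 1.2], [10.5, 4.8, 2.2], [15.7, 7.2, 3.0], [21.0, 9.6, 3.6], [26.3, 12.0, 4.1], [31.6, 14.5, 4.4], [36.9, 16.9, 4.5], [42.3, 19.3, 4.5]]
5 [[6.4, 2.9, -0.3], [12.4, 5.7, -0.8], [17.9, 8.2, -1.5], [22.8, 10.4, -2.2], [27.2, 12.4, -3.0], [30.8, 14.1, -3.8], [33.6, 15.4, -4.4], [35.1, 16.1, -4.8]]
```

```bash
python3 -m jog '[[[0.7,0.3,1.9],[0,0,0],1],[[2.1,1,5.4],[-0.1,0.3,0],1],[[4,1.8,9.8],[-0.2,0.6,0],1],[[6.4,2.9,15],[-0.4,0.9,0],1],[[9.2,4.2,20.8],[-0.5,1.2,0],1],[[12.6,5.8,27],[-0.7,1.6,0],1],[[16.5,7.5,33.7],[-0.9,2,0],1],[[20.9,9.6,40.6],[-1,2.3,0],1]]'
python3 - <<'E'
from h import *
st()
E
python3 -m jog '[[[3.2,1.5,4.7],[-0.1,0.3,0],1],[[6.6,3,9.2],[-0.2,0.6,0],1],[[10,4.6,13.6],[-0.4,0.9,0],1],[[13.6,6.2,18],[-0.5,1.2,0],1],[[17.3,7.9,22.2],[-0.6,1.4,0],1],[[21.1,9.7,26.2],[-0.8,1.7,0],1],[[25.1,11.5,30.2],[-0.9,2,0],1],[[29.1,13.3,34],[-1,2.3,0],1]]'
python3 - <<'E'
from h import *
st()
E
```

```text
time_s: 23.1
eef_pos: [434.5, 182.4, 246.7]
ee_rot: [0.08, 0.536, 0.831, 0.125]
force: [-5.6, -7.0, -1.7]
grip_width: 0.147
t 23.1 pos [434.5 182.4 246.7] ydir [0.871 0.394 0.293] zdir [ 0.267  0.121 -0.956] q [ 0.1   0.05  1.85  0.12  0.96 -0.38] F [-5.6 -7.  -1.7] g 0.147
time_s: 23.77
eef_pos: [463.6, 195.7, 282.1]
ee_rot: [0.069, 0.538, 0.833, 0.107]
force: [-10.9, -5.4, 4.9]
grip_width: 0.145
t 23.77 pos [463.6 195.7 282.1] ydir [0.881 0.399 0.253] zdir [ 0.23   0.105 -0.967] q [ 0.13  0.11  1.68  0.08  1.11 -0.32] F [-10.9  -5.4   4.9] g 0.145
```

```bash
python3 -m jog '[[[4.1,1.9,3.7],[-0.1,0.3,0],1],[[8.3,3.7,7.3],[-0.2,0.6,0],1],[[12.5,5.7,10.8],[-0.4,0.9,0],1],[[16.8,7.6,14.3],[-0.5,1.2,0],1],[[21.2,9.7,17.5],[-0.6,1.4,0],1],[[25.6,11.7,20.7],[-0.8,1.7,0],1],[[30.1,13.7,23.7],[-0.9,2,0],1],[[34.6,15.8,26.5],[-1,2.3,0],1]]'
python3 - <<'E'
from h import *
st()
E
python3 -m jog '[[[4.8,2.2,2.5],[-0.1,0.3,0],1],[[9.7,4.4,4.8],[-0.2,0.6,0],1],[[14.6,6.7,7],[-0.4,0.9,0],1],[[19.6,9,9],[-0.5,1.2,0],1],[[24.7,11.3,10.9],[-0.6,1.4,0],1],[[29.8,13.6,12.5],[-0.8,1.7,0],1],[[34.9,16,14.1],[-0.9,2,0],1],[[40.1,18.3,15.4],[-1,2.3,0],1]]'
python3 - <<'E'
from h import *
st()
E
```

```text
time_s: 24.43
eef_pos: [498.9, 211.8, 308.7]
ee_rot: [0.057, 0.539, 0.835, 0.09]
force: [-5.5, -4.3, 2.9]
grip_width: 0.152
t 24.43 pos [498.9 211.8 308.7] ydir [0.89  0.403 0.212] zdir [ 0.193  0.088 -0.977] q [ 0.16  0.2   1.5   0.06  1.24 -0.28] F [-5.5 -4.3  2.9] g 0.152
time_s: 25.1
eef_pos: [539.3, 230.3, 324.2]
ee_rot: [0.046, 0.54, 0.837, 0.072]
force: [-1.2, -1.1, -8.3]
grip_width: 0.15
t 25.1 pos [539.3 230.3 324.2] ydir [0.898 0.406 0.17 ] zdir [ 0.154  0.072 -0.985] q [ 0.19  0.32  1.3   0.04  1.35 -0.24] F [-1.2 -1.1 -8.3] g 0.15
```

```bash
python3 -m jog '[[[5.2,2.4,1.2],[-0.1,0.3,0],1],[[10.5,4.8,2.2],[-0.2,0.6,0],1],[[15.7,7.2,3],[-0.4,0.9,0],1],[[21,9.6,3.6],[-0.5,1.2,0],1],[[26.3,12,4.1],[-0.6,1.4,0],1],[[31.6,14.5,4.3],[-0.8,1.7,0],1],[[36.5,16.7,4.3],[-0.9,2,0],1],[[41,18.7,4.2],[-1,2.3,0],1]]'
python3 - <<'E'
from h import *
st(); s=capture("scene"); cv2.imwrite("pics/s8.png",s["color"]); cv2.imwrite("pics/s8c.png",cv2.resize(s["color"][60:260,200:480],(800,571),interpolation=cv2.INTER_CUBIC))
s=capture("wrist"); cv2.imwrite("pics/w8.png",s["color"])
st()
E
```

```text
time_s: 25.77
eef_pos: [581.0, 249.3, 328.3]
ee_rot: [0.034, 0.541, 0.838, 0.055]
force: [-4.4, -1.2, 1.9]
grip_width: 0.151
t 25.77 pos [581.  249.3 328.3] ydir [0.904 0.408 0.129] zdir [ 0.117  0.056 -0.992] q [ 0.21  0.45  1.1   0.03  1.46 -0.22] F [-4.4 -1.2  1.9] g 0.151
t 25.87 pos [581.4 249.5 328.2] ydir [0.904 0.408 0.13 ] zdir [ 0.118  0.056 -0.991] q [ 0.21  0.45  1.1   0.03  1.46 -0.22] F [-1.9 -0.5  5. ] g 0.144
```

View pics/s8c.png

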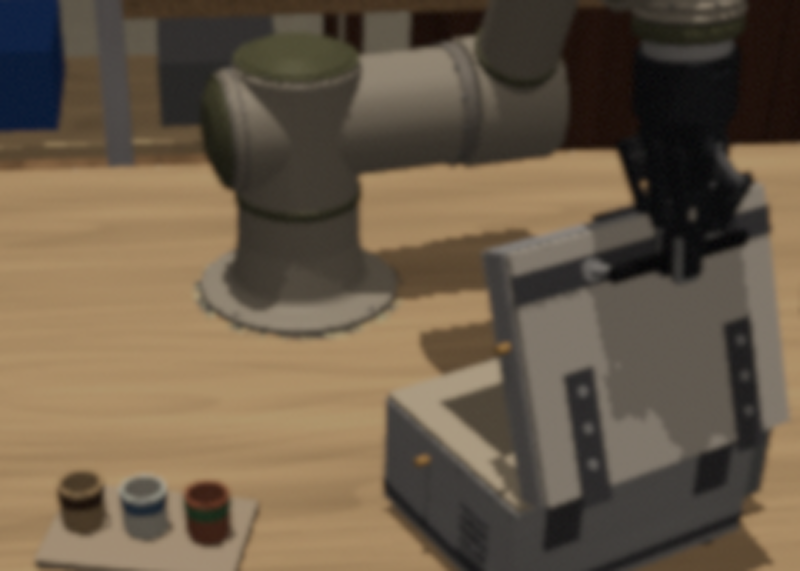

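The crop shows the lid raised to about 1.2 rad with the bar still in the fingers at (680,255). The three cups are undisturbed at (80,500), (143,505) and (207,512). Now the last stretch.

```bash
python3 -m jog '[[[4,1.8,0],[-0.1,0.3,0],1],[[9.5,4.3,-0.4],[-0.2,0.6,0],1],[[15.5,7,-1.1],[-0.4,0.9,0],1],[[21,9.5,-1.9],[-0.5,1.2,0],1],[[26,11.8,-2.8],[-0.6,1.4,0],1],[[30.5,13.8,-3.7],[-0.8,1.7,0],1],[[33.8,15.3,-4.5],[-0.9,2,0],1],[[35.5,16.1,-5],[-1,2.3,0],1]]'
python3 -m jog '[[[0,0,0],[0,0,0],1],[[0,0,0],[0,0,0],1],[[0,0,0],[0,0,0],1],[[0,0,0],[0,0,0],1],[[0,0,0],[0,0,0],1],[[0,0,0],[0,0,0],1],[[0,0,0],[0,0,0],1],[[0,0,0],[0,0,0],1]]'
cat > chk.py <<'E'
from h import *
s=st(); w,x,y,z=s["ee_rot"]; zd=Rt.from_quat([x,y,z,w]).as_matrix()[:,2]
b=s["eef_pos"]-2*zd; d=b-np.array([414.8,173.3,209.3]); dx=np.hypot(*d[:2])
print("theta chord",2*np.arcsin(np.linalg.norm(d)/390)," by position",0, "dx,dz",dx.round(1),d[2].round(1),"atan dir",2*(np.arctan2(dx,d[2])-np.arctan2(75,180)))
a=np.radians(24.5);h=np.array([np.cos(a),np.sin(a)])
for n in ("scene","top"):
    p=capture(n); cv2.imwrite(f"pics/{n}9.png",p["color"])
    for k in cut_out(p,"lid")[:1]:
        L=cloud(p,k["region"]); L=L[(L[:,2]>180)&(L[:,2]<330)]
        Q=np.c_[(L[:,:2]-[578.3,248.1])@h,L[:,2]-134]
        r=cv2.fitLine(Q.astype(np.float32),cv2.DIST_HUBER,0,.01,.01).ravel(); print(n,k["p"],len(Q),"tilt from level",np.arctan2(abs(r[1]),-r[0]*np.sign(r[1])),r.round(2))
    P=cloud(p,np.ones((480,640),bool))
    for c in [(479.5,-116.6),(466,-173),(452,-229)]:
        T=P[(abs(P[:,2]-56)<6)&(np.hypot(P[:,0]-c[0],P[:,1]-c[1])<30)]
        if len(T)>5: print(n,len(T),np.round(cv2.minEnclosingCircle(T[:,:2].astype(np.float32))[0],1))
E
python3 chk.py
```

```text
time_s: 26.53
eef_pos: [616.7, 265.6, 322.7]
ee_rot: [0.022, 0.542, 0.839, 0.037]
force: [-0.4, 2.5, 4.7]
grip_width: 0.151
time_s: 27.2
eef_pos: [616.2, 265.3, 322.8]
ee_rot: [0.022, 0.542, 0.839, 0.037]
force: [-1.3, 2.7, 4.9]
grip_width: 0.147
t 27.2 pos [616.2 265.3 322.8] ydir [0.908 0.41  0.086] zdir [ 0.077  0.038 -0.996] q [ 0.23  0.58  0.91  0.02  1.56 -0.2 ] F [-1.3  2.7  4.9] g 0.147
theta chord 1.3888270767457416  by position 0 dx,dz 221.2 115.5 atan dir 1.3894525509886329
scene 0.55 5699 tilt from level 1.3947475 [  0.18  -0.98  14.88 116.  ]
scene 112 [ 479.7 -116.3]
scene 105 [ 466.7 -175.5]
scene 110 [ 453.6 -230.8]
top 0.97 421 tilt from level 2.7608933 [  0.93   0.37 -14.97 175.25]
top 50 [ 479.9 -120.1]
top 53 [ 466.8 -176.6]
top 52 [ 453.3 -232. ]
```

View pics/scene9.png

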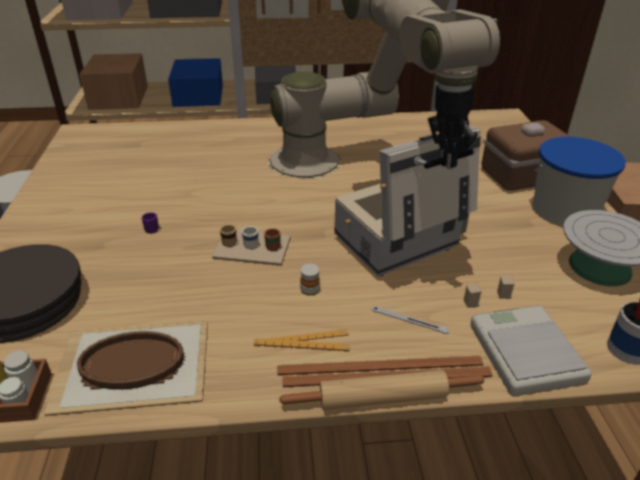

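The lid is held nearly upright by its handle at (450,155), the cups stand in a row at (228–272,238), and the bystanders haven't moved. Handing in.

```bash
python3 -c "
from h import *
st(); print(ctrl.finish_job())"
```

```text
t 27.4 pos [616.2 265.3 322.8] ydir [0.908 0.41  0.086] zdir [ 0.077  0.038 -0.996] q [ 0.23  0.58  0.91  0.02  1.56 -0.2 ] F [-1.5  2.2  5. ] g 0.15
the job is handed in; nothing more can be done
None
```

The three cups stand in a row on the kiln shelf, and the arm is holding the lid by its handle close to its balance point. I handed the job in at 27.4 s; it reports no verdict.

- **Cups:** Buff, white and red stand upright and let go. In the close wrist view, taken before I opened the lid, their centres were 57–58 mm apart and within about 1 mm of the shelf's centre line. The two overhead cameras still showed the row in place afterwards, to within 2–4 mm. The purple look-alike was left alone.
- **Lid:** The arm's travel puts the lid at 1.39 rad and a fit to the scene camera's depth gives 1.395, against the balance point of 1.40. The arm was still, with the fingers closed on the bar and about 5 N at the wrist.
- **Bystanders:** They looked unmoved in the last picture; I did not measure them again.

**Checks that disagreed:**
- The top camera's lid-angle fit gave 2.76 rad, which is impossible. It used only about 420 points along the lid's edge, so I discarded it.
- A reading of 27 N appeared as the white cup touched down on the shelf. It was gone at the next reading, and the cup sat a little lower in the grip than the others.

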